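# Load a row of sample tubes into the dry block heater and close its guard

### The arm

A 6-joint arm with a two-finger parallel gripper is mounted at the origin on a cart in front of the work surface, level with it; the furniture and walls round the work are solid. World frame = base frame: x ahead of the robot, y to its left, z up, the work surface at z = 0. Lengths are in m, angles in rad, forces in N, time in s.
With the tool pointing down it reaches from about 0.35 to 0.775 m from the base axis. Payload 7.3 kg.
Tool frame: the origin (TCP) lies at the centre of the arm's flange, where the gripper is bolted on; the fingertips stand 178 mm ahead of it and the grasp point (between the pads) lies 159 mm ahead of it; z points along the fingers, y is the line along which they close (so a half turn about z gives the same grasp; the last joint's range is limited). The gripper opens to 92 mm and grips with 3 to 60 N. Pads are 19 mm wide; open, the fingers measure 130 mm over their backs; the gripper's body (75 mm by 190 mm) begins 47 mm behind the grasp point.
Start: joints at [0.958, 0.342, 1.524, -0, 1.275, -0.146], TCP at [0.236, 0.469, 0.405] pointing down, gripper open.
Joint ranges: [-2.53, 2.53], [-0.77, 2.02], [0.04, 2.7], [-1, 4.14], [0.28, 2.66], [-3.11, 3.11]. Speed limits (rad/s): [2.57, 2.57, 3.14, 3.14, 3.14, 3.14].

### API

Orientations are given as [roll, pitch, yaw] about the fixed x, y, z axes, in that order (R = Rz(yaw) Ry(pitch) Rx(roll)).
In Python, from cell import telemetry, vision, ticket gives the robot as it stands.
- The arm moves only by the shell command python3 -m crank 'ROWS' [FORCE]. ROWS is JSON, a list of rows, each a list of 5 numbers: the gripper command: -1 is shut, 1 is fully open, values between are in proportion, then the shift along the tool's x, y, z in mm, then the turn about the tool's z in rad. In form: [[fingers, dx, dy, dz, roll], ...]. A call has 1 to 12 rows; each row is the pose to reach, as a shift and turn from the pose commanded when the call began, along the tool's axes at that moment; what a row does not reach only later rows make up. A row lasts 1/12 s, in which the tool goes at most 41.7 mm and 7.16 degrees, less where a joint would pass 70% of its speed; a pose out of reach is approached as far as the arm can. A call with a gripper value outside its range is refused whole. The fingers move at their own pace and stop on an object; FORCE is the grip in N (left out, the last holds). Time passes only in rows, so rows that repeat a pose let the fingers close. It gives the time, the measured TCP pose, the force, the opening and the grip force at its end, in the units of the state.
- telemetry.observe(): the state, without advancing time (a new reading comes with each control period).
- vision.read_camera(name): name is "scene" or "top" or "wrist"; returns (picture, depth): 400x640x3 uint8, red, green, blue; 400x640 float32, m along the optical axis (not along the pixel's ray), 0 where there is no reading.
- vision.get_calibration(name): a dict with "camera_matrix" (3x3 intrinsics, pixels), "dist" ([k1, k2, p1, p2, k3] as OpenCV has them; the pictures are not rectified), "rvec" (rotation vector, rad) and "tvec" (3), from world to camera coordinates, as OpenCV has them. Camera axes: x right, y down, z forward; pixel columns grow to the right and rows downward; lengths in m; the calibration is good to about 2 mm. A picture is of the moment at which its call begins: read the wrist's pose just before it. get_calibration takes no time and is no camera call; for the wrist camera it gives the pose at the moment of the call.
- ticket.hand_in(): hands the job in; it is judged then, once.
The state is a dict: "time": time; "qpos": joint angles; "qvel": joint speeds; "joint_efforts": joint torques, N m; "tool_pos": TCP position; "tool_rot": TCP orientation; "contact_force": force on the tool from outside, world axes, zero at the start; "torque": the same for the moment, N m; "opening": finger opening in m; "grip_force": force on a finger pad.
Only numpy, scipy, OpenCV 4.12 (cv2) and the standard library are available. Lean on these libraries where they do the work, as an engineer would, in place of code of your own. Each camera call takes 0.05 s, during which the arm holds its last target. There are 200 camera calls.

### The job

Swing up the clear guard of the dry block heater, then move the four tubes from the rack into the front row of heater wells, one at a time from left to right and in the same order (leftmost tube to leftmost well, and so on), because the position in the row is all that tells the samples apart. Keep the tubes upright, seat each one fully in its well, and finally swing the guard down until it is closed over them.

Things in the scene. Friction and masses are not known exactly. Their poses are not given: they have to be found in the camera images.
- tube_a_mid (a point): centre, half-way up, of one of the four alike closed 15 ml tubes: 116 mm tall, translucent body 16 mm across with a conical lower end, blue ribbed screw cap 22 mm across on the top 12 mm (cap from 46 to 58 mm above this point; hold it there), about 20 g. z runs up the tube. At the start it stands in any one of the four places of the row in the rack
- tube_b_mid (a point): centre, half-way up, of one of the four alike closed 15 ml tubes: 116 mm tall, translucent body 16 mm across with a conical lower end, blue ribbed screw cap 22 mm across on the top 12 mm (cap from 46 to 58 mm above this point; hold it there), about 20 g. z runs up the tube. At the start it stands in any one of the four places of the row in the rack
- tube_c_mid (a point): centre, half-way up, of one of the four alike closed 15 ml tubes: 116 mm tall, translucent body 16 mm across with a conical lower end, blue ribbed screw cap 22 mm across on the top 12 mm (cap from 46 to 58 mm above this point; hold it there), about 20 g. z runs up the tube. At the start it stands in any one of the four places of the row in the rack
- tube_d_mid (a point): centre, half-way up, of one of the four alike closed 15 ml tubes: 116 mm tall, translucent body 16 mm across with a conical lower end, blue ribbed screw cap 22 mm across on the top 12 mm (cap from 46 to 58 mm above this point; hold it there), about 20 g. z runs up the tube. At the start it stands in any one of the four places of the row in the rack
- rack: orange tube rack, 51 x 125 x 82 mm, fixed; origin under its centre, x away from the robot, y left, z up. Two rows of five square 18.4 mm holes. The tubes stand in the front row (x = -11 mm) at y = +45, +22.5, 0, -22.5 mm, left to right: centres at z = 62, cap tops at 120 mm. All other places are empty. Neighbouring caps nearly touch, so fingers go in front of and behind the row (closing along x)
- heater: white dry block heater, 210 x 196 mm, fixed; origin under its centre, x away from the robot, y left, z up. Its aluminium block (top at z = 100 mm) has two rows of four round wells, 19 mm wide, 70 mm deep: front row x = -30 mm, back row x = +6 mm (stays empty), at y = +54, +18, -18, -54 mm, left to right. A seated tube has its centre at z = 88, cap top at 146 mm
- guard (a joint): angle of the heater's clear guard, a hood 125 x 160 x 60 mm over all wells, hinged at its rear edge: 0 = closed; grows as the front swings up and back, to a stop at 1.75 rad. A stiff hinge keeps it where it is left; moving it takes 1 to 4 N at the handle. It may start slightly ajar
- guard_hinge (a point): middle of the guard's hinge line, which runs along the heater's y at x = +55 mm, z = 101 mm in the heater's frame
- guard_handle (a point): middle of the guard's handle, a round steel bar 10 mm thick, 90 mm long along y, 36 mm in front of the guard's front face on two end posts. Guard closed: 161 mm in front of the hinge line and 40 mm above it; it swings with the guard. The bar turns freely between fingers, so they can point down all the way

How it is judged:
On the way, in this order (a step that is already met when the one before it is completed fails the run):
1. the guard is swung open by more than 1.2 rad (value of joint guard above 1.2 rad), for 0.2 s.
2. the first (leftmost) tube of the row has left the rack and stands in the first (leftmost) well of the front row, while its right-hand neighbour still stands in the rack (((y of tube_a_mid in the frame of heater between 0.046 and 0.062 m and z of tube_a_mid in the frame of heater below 0.096 m and x of tube_a_mid in the frame of heater between -0.038 and -0.022 m) or (y of tube_b_mid in the frame of heater between 0.046 and 0.062 m and z of tube_b_mid in the frame of heater below 0.096 m and x of tube_b_mid in the frame of heater between -0.038 and -0.022 m) or (y of tube_c_mid in the frame of heater between 0.046 and 0.062 m and z of tube_c_mid in the frame of heater below 0.096 m and x of tube_c_mid in the frame of heater between -0.038 and -0.022 m) or (y of tube_d_mid in the frame of heater between 0.046 and 0.062 m and z of tube_d_mid in the frame of heater below 0.096 m and x of tube_d_mid in the frame of heater between -0.038 and -0.022 m)) and not ((y of tube_a_mid in the frame of rack between 0.036 and 0.054 m and z of tube_a_mid in the frame of rack below 0.075 m) or (y of tube_b_mid in the frame of rack between 0.036 and 0.054 m and z of tube_b_mid in the frame of rack below 0.075 m) or (y of tube_c_mid in the frame of rack between 0.036 and 0.054 m and z of tube_c_mid in the frame of rack below 0.075 m) or (y of tube_d_mid in the frame of rack between 0.036 and 0.054 m and z of tube_d_mid in the frame of rack below 0.075 m)) and ((y of tube_a_mid in the frame of rack between 0.0135 and 0.0315 m and z of tube_a_mid in the frame of rack below 0.075 m) or (y of tube_b_mid in the frame of rack between 0.0135 and 0.0315 m and z of tube_b_mid in the frame of rack below 0.075 m) or (y of tube_c_mid in the frame of rack between 0.0135 and 0.0315 m and z of tube_c_mid in the frame of rack below 0.075 m) or (y of tube_d_mid in the frame of rack between 0.0135 and 0.0315 m and z of tube_d_mid in the frame of rack below 0.075 m))), for 0.2 s.
3. the second tube of the row has left the rack and stands in the second well of the front row, while its right-hand neighbour still stands in the rack (((y of tube_a_mid in the frame of heater between 0.01 and 0.026 m and z of tube_a_mid in the frame of heater below 0.096 m and x of tube_a_mid in the frame of heater between -0.038 and -0.022 m) or (y of tube_b_mid in the frame of heater between 0.01 and 0.026 m and z of tube_b_mid in the frame of heater below 0.096 m and x of tube_b_mid in the frame of heater between -0.038 and -0.022 m) or (y of tube_c_mid in the frame of heater between 0.01 and 0.026 m and z of tube_c_mid in the frame of heater below 0.096 m and x of tube_c_mid in the frame of heater between -0.038 and -0.022 m) or (y of tube_d_mid in the frame of heater between 0.01 and 0.026 m and z of tube_d_mid in the frame of heater below 0.096 m and x of tube_d_mid in the frame of heater between -0.038 and -0.022 m)) and not ((y of tube_a_mid in the frame of rack between 0.0135 and 0.0315 m and z of tube_a_mid in the frame of rack below 0.075 m) or (y of tube_b_mid in the frame of rack between 0.0135 and 0.0315 m and z of tube_b_mid in the frame of rack below 0.075 m) or (y of tube_c_mid in the frame of rack between 0.0135 and 0.0315 m and z of tube_c_mid in the frame of rack below 0.075 m) or (y of tube_d_mid in the frame of rack between 0.0135 and 0.0315 m and z of tube_d_mid in the frame of rack below 0.075 m)) and ((y of tube_a_mid in the frame of rack between -0.009 and 0.009 m and z of tube_a_mid in the frame of rack below 0.075 m) or (y of tube_b_mid in the frame of rack between -0.009 and 0.009 m and z of tube_b_mid in the frame of rack below 0.075 m) or (y of tube_c_mid in the frame of rack between -0.009 and 0.009 m and z of tube_c_mid in the frame of rack below 0.075 m) or (y of tube_d_mid in the frame of rack between -0.009 and 0.009 m and z of tube_d_mid in the frame of rack below 0.075 m))), for 0.2 s.
4. the third tube of the row has left the rack and stands in the third well of the front row, while its right-hand neighbour still stands in the rack (((y of tube_a_mid in the frame of heater between -0.026 and -0.01 m and z of tube_a_mid in the frame of heater below 0.096 m and x of tube_a_mid in the frame of heater between -0.038 and -0.022 m) or (y of tube_b_mid in the frame of heater between -0.026 and -0.01 m and z of tube_b_mid in the frame of heater below 0.096 m and x of tube_b_mid in the frame of heater between -0.038 and -0.022 m) or (y of tube_c_mid in the frame of heater between -0.026 and -0.01 m and z of tube_c_mid in the frame of heater below 0.096 m and x of tube_c_mid in the frame of heater between -0.038 and -0.022 m) or (y of tube_d_mid in the frame of heater between -0.026 and -0.01 m and z of tube_d_mid in the frame of heater below 0.096 m and x of tube_d_mid in the frame of heater between -0.038 and -0.022 m)) and not ((y of tube_a_mid in the frame of rack between -0.009 and 0.009 m and z of tube_a_mid in the frame of rack below 0.075 m) or (y of tube_b_mid in the frame of rack between -0.009 and 0.009 m and z of tube_b_mid in the frame of rack below 0.075 m) or (y of tube_c_mid in the frame of rack between -0.009 and 0.009 m and z of tube_c_mid in the frame of rack below 0.075 m) or (y of tube_d_mid in the frame of rack between -0.009 and 0.009 m and z of tube_d_mid in the frame of rack below 0.075 m)) and ((y of tube_a_mid in the frame of rack between -0.0315 and -0.0135 m and z of tube_a_mid in the frame of rack below 0.075 m) or (y of tube_b_mid in the frame of rack between -0.0315 and -0.0135 m and z of tube_b_mid in the frame of rack below 0.075 m) or (y of tube_c_mid in the frame of rack between -0.0315 and -0.0135 m and z of tube_c_mid in the frame of rack below 0.075 m) or (y of tube_d_mid in the frame of rack between -0.0315 and -0.0135 m and z of tube_d_mid in the frame of rack below 0.075 m))), for 0.2 s.
5. the fourth (rightmost) tube of the row has left the rack and stands in the fourth (rightmost) well of the front row (((y of tube_a_mid in the frame of heater between -0.062 and -0.046 m and z of tube_a_mid in the frame of heater below 0.096 m and x of tube_a_mid in the frame of heater between -0.038 and -0.022 m) or (y of tube_b_mid in the frame of heater between -0.062 and -0.046 m and z of tube_b_mid in the frame of heater below 0.096 m and x of tube_b_mid in the frame of heater between -0.038 and -0.022 m) or (y of tube_c_mid in the frame of heater between -0.062 and -0.046 m and z of tube_c_mid in the frame of heater below 0.096 m and x of tube_c_mid in the frame of heater between -0.038 and -0.022 m) or (y of tube_d_mid in the frame of heater between -0.062 and -0.046 m and z of tube_d_mid in the frame of heater below 0.096 m and x of tube_d_mid in the frame of heater between -0.038 and -0.022 m)) and not ((y of tube_a_mid in the frame of rack between -0.0315 and -0.0135 m and z of tube_a_mid in the frame of rack below 0.075 m) or (y of tube_b_mid in the frame of rack between -0.0315 and -0.0135 m and z of tube_b_mid in the frame of rack below 0.075 m) or (y of tube_c_mid in the frame of rack between -0.0315 and -0.0135 m and z of tube_c_mid in the frame of rack below 0.075 m) or (y of tube_d_mid in the frame of rack between -0.0315 and -0.0135 m and z of tube_d_mid in the frame of rack below 0.075 m))), for 0.2 s.
At the end, for the whole second after the job is handed in: Each of the four front-row wells holds one tube, centred within 8 mm and seated to within 8 mm of full depth, at rest; the guard is closed to within 0.06 rad (((y of tube_a_mid in the frame of heater between 0.046 and 0.062 m and z of tube_a_mid in the frame of heater below 0.096 m and x of tube_a_mid in the frame of heater between -0.038 and -0.022 m) or (y of tube_b_mid in the frame of heater between 0.046 and 0.062 m and z of tube_b_mid in the frame of heater below 0.096 m and x of tube_b_mid in the frame of heater between -0.038 and -0.022 m) or (y of tube_c_mid in the frame of heater between 0.046 and 0.062 m and z of tube_c_mid in the frame of heater below 0.096 m and x of tube_c_mid in the frame of heater between -0.038 and -0.022 m) or (y of tube_d_mid in the frame of heater between 0.046 and 0.062 m and z of tube_d_mid in the frame of heater below 0.096 m and x of tube_d_mid in the frame of heater between -0.038 and -0.022 m)) and ((y of tube_a_mid in the frame of heater between 0.01 and 0.026 m and z of tube_a_mid in the frame of heater below 0.096 m and x of tube_a_mid in the frame of heater between -0.038 and -0.022 m) or (y of tube_b_mid in the frame of heater between 0.01 and 0.026 m and z of tube_b_mid in the frame of heater below 0.096 m and x of tube_b_mid in the frame of heater between -0.038 and -0.022 m) or (y of tube_c_mid in the frame of heater between 0.01 and 0.026 m and z of tube_c_mid in the frame of heater below 0.096 m and x of tube_c_mid in the frame of heater between -0.038 and -0.022 m) or (y of tube_d_mid in the frame of heater between 0.01 and 0.026 m and z of tube_d_mid in the frame of heater below 0.096 m and x of tube_d_mid in the frame of heater between -0.038 and -0.022 m)) and ((y of tube_a_mid in the frame of heater between -0.026 and -0.01 m and z of tube_a_mid in the frame of heater below 0.096 m and x of tube_a_mid in the frame of heater between -0.038 and -0.022 m) or (y of tube_b_mid in the frame of heater between -0.026 and -0.01 m and z of tube_b_mid in the frame of heater below 0.096 m and x of tube_b_mid in the frame of heater between -0.038 and -0.022 m) or (y of tube_c_mid in the frame of heater between -0.026 and -0.01 m and z of tube_c_mid in the frame of heater below 0.096 m and x of tube_c_mid in the frame of heater between -0.038 and -0.022 m) or (y of tube_d_mid in the frame of heater between -0.026 and -0.01 m and z of tube_d_mid in the frame of heater below 0.096 m and x of tube_d_mid in the frame of heater between -0.038 and -0.022 m)) and ((y of tube_a_mid in the frame of heater between -0.062 and -0.046 m and z of tube_a_mid in the frame of heater below 0.096 m and x of tube_a_mid in the frame of heater between -0.038 and -0.022 m) or (y of tube_b_mid in the frame of heater between -0.062 and -0.046 m and z of tube_b_mid in the frame of heater below 0.096 m and x of tube_b_mid in the frame of heater between -0.038 and -0.022 m) or (y of tube_c_mid in the frame of heater between -0.062 and -0.046 m and z of tube_c_mid in the frame of heater below 0.096 m and x of tube_c_mid in the frame of heater between -0.038 and -0.022 m) or (y of tube_d_mid in the frame of heater between -0.062 and -0.046 m and z of tube_d_mid in the frame of heater below 0.096 m and x of tube_d_mid in the frame of heater between -0.038 and -0.022 m)) and value of joint guard below 0.06 rad and linear speed of each of tube_a, tube_b, tube_c, tube_d below 0.02 m/s); the robot touches nothing.
It fails at once if a tube is tipped over by more than 40 degrees (angle between any of tube_a_mid, tube_b_mid, tube_c_mid, tube_d_mid's own z axis and vertical above 0.7 rad).
It also fails if it takes over 128 s, if anything falls off the work surface, if the arm or the gripper's body presses on something with over 40 N, if the wrist force passes 120 N, or if a joint passes its speed limit or range.

## Working session

There is one attempt and no reset: what is moved stays moved. The work goes in short steps, Python scripts to look and compute and a shell command to move; the robot and the scene stay as the last step left them, time stands still between calls to the robot, and variables do not carry over. Pictures are saved under pics/ and viewed, at most 14 in all, crops included, and the job is handed in when it is done.

```bash
mkdir -p pics; ls; cat > h.py <<'E'
import numpy as np, cv2
from cell import telemetry, vision, ticket
def cal(n):
    c=vision.get_calibration(n); K=np.array(c["camera_matrix"]);d=np.array(c["dist"]);R=cv2.Rodrigues(np.array(c["rvec"],float))[0];t=np.array(c["tvec"],float).ravel()
    return K,d,R,t
def pts(c,uv,depth=None,z=None):
    K,d,R,t=c
    n=cv2.undistortPoints(np.array(uv,float).reshape(-1,1,2),K,d).reshape(-1,2)
    r=np.c_[n,np.ones(len(n))]; o=-R.T@t
    if depth is not None: return (r*np.array(depth).reshape(-1,1)-t)@R
    w=r@R; s=(z-o[2])/w[:,2]; return o+w*s[:,None]
def snap(n,f):
    c=cal(n); p,d=vision.read_camera(n); cv2.imwrite(f"pics/{f}.png",p[:,:,::-1]); np.savez(f"pics/{f}.npz",p=p,d=d,K=c[0],dist=c[1],R=c[2],t=c[3]); return c,p,d
def load(f):
    a=np.load(f"pics/{f}.npz"); return (a['K'],a['dist'],a['R'],a['t']),a['p'],a['d']
E
python3 - <<'E'
from h import *
print(telemetry.observe())
for n in("scene","top","wrist"):
    c,p,d=snap(n,n+"0"); print(n,-c[2].T@c[3])
a=[cv2.imread(f"pics/{n}0.png") for n in("scene","top")]
E
```

```text
pics
{'time': 0.0, 'qpos': array([ 9.58017143e-01,  3.42713671e-01,  1.52501228e+00, -4.03687184e-07,
        1.27538926e+00, -1.46012921e-01]), 'qvel': array([ 4.86777883e-04,  2.91445796e-04, -8.32372196e-05,  5.17569863e-04,
        1.47197602e-04, -1.97909897e-03]), 'joint_efforts': array([-4.98606787e-04, -4.31236053e+01, -2.44220442e+01,  7.19049876e-02,
        5.59838698e-02, -1.03943676e-04]), 'tool_pos': array([0.23615859, 0.46873567, 0.40405111]), 'tool_rot': array([-3.14008624e+00, -2.21141485e-04,  2.67482634e+00]), 'contact_force': array([ 0.0781469 ,  0.6474282 , -0.61618472]), 'torque': array([-0.003514  ,  0.02131558, -0.06688611]), 'grip_force': 0.0, 'opening': 0.09198905142981155}
scene [-0.0226024  -0.46909413  0.59432899]
top [0.43437396 0.00481659 0.94301142]
wrist [0.16543027 0.50378348 0.38410609]
```

View pics/top0.png

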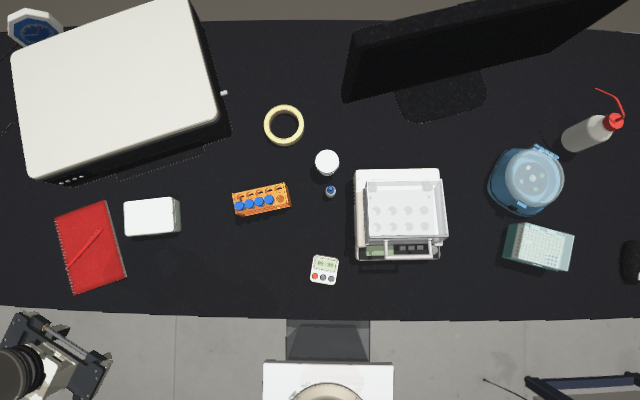

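View pics/scene0.png

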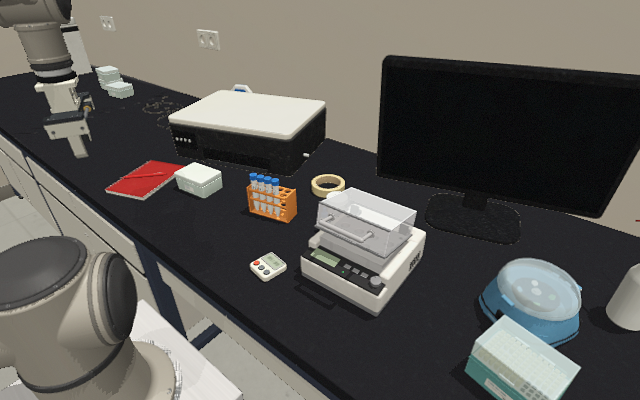

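The top view shows the rack at about (262,199), its four blue caps from (240,206) to (270,199), and the heater at about (400,214) with its handle near (400,243). The scene view shows the guard closed or nearly so.

```bash
python3 - <<'E'
from h import *
c,p,d=load("top0")
hsv=cv2.cvtColor(p,cv2.COLOR_RGB2HSV)
# rack
def xyz(m):
    v,u=np.nonzero(m&(d>0)); return pts(c,np.c_[u,v],depth=d[v,u]),np.c_[u,v]
roi=np.zeros(d.shape,bool); roi[175:222,225:298]=1
blue=roi&cv2.inRange(hsv,(100,100,60),(125,255,255)).astype(bool)
P,uv=xyz(blue); print("blue z",np.percentile(P[:,2],[5,50,95]))
P,uv=xyz(blue); top=P[P[:,2]>.112]
cr,lab,cen=cv2.kmeans(top[:,:2].astype(np.float32),4,None,(3,100,1e-5),10,0); print("caps",cen[np.argsort(-cen[:,1])],np.bincount(lab.ravel()))
orange=roi&cv2.inRange(hsv,(5,120,80),(22,255,255)).astype(bool)
P,uv=xyz(orange); t=P[(P[:,2]>.074)&(P[:,2]<.09)]
r=cv2.minAreaRect((t[:,:2]*1000).astype(np.float32)); print("rack rect",r,len(t))
# heater
roi[:]=0; roi[160:268,345:455]=1
P,uv=xyz(roi); print(np.histogram(P[:,2],np.arange(0,.2,.01)))
for a,b in((.03,.2),(.05,.085),(.085,.105),(.15,.175)):
    t=P[(P[:,2]>a)&(P[:,2]<b)]; print(a,b,len(t),cv2.minAreaRect((t[:,:2]*1000).astype(np.float32)))
g=cv2.resize(p[150:280,330:470],None,fx=5.5,fy=4.6,interpolation=cv2.INTER_CUBIC); cv2.imwrite("pics/crop1.png",g[:,:,::-1])
E
```

```text
blue z [0.11029699 0.12015123 0.12241768]
caps [[0.5213142  0.20147102]
 [0.5263619  0.17974828]
 [0.53135484 0.15771969]
 [0.5363194  0.1358088 ]] [65 67 67 63]
rack rect ((543.7472534179688, 163.0360107421875), (50.34196472167969, 126.00806427001953), 12.983003616333008) 520
(array([2202,    0,   15,   33,   23,   58,  205,  700,  447, 1102,    9,
         48,   59,  183,   98,  164, 1763, 2313,  973]), array([0.  , 0.01, 0.02, 0.03, 0.04, 0.05, 0.06, 0.07, 0.08, 0.09, 0.1 ,
       0.11, 0.12, 0.13, 0.14, 0.15, 0.16, 0.17, 0.18, 0.19]))
0.03 0.2 8178 ((510.9017639160156, -155.5881805419922), (210.5945281982422, 197.90321350097656), 2.0175912380218506)
0.05 0.085 1034 ((510.8428649902344, -154.9906005859375), (209.79119873046875, 196.10980224609375), 2.916961908340454)
0.085 0.105 1478 ((523.1923828125, -155.1883544921875), (186.5777587890625, 195.0319366455078), 1.069812297821045)
0.15 0.175 3070 ((494.1881408691406, -156.73721313476562), (166.94094848632812, 160.42376708984375), 1.3339365720748901)
```

View pics/crop1.png

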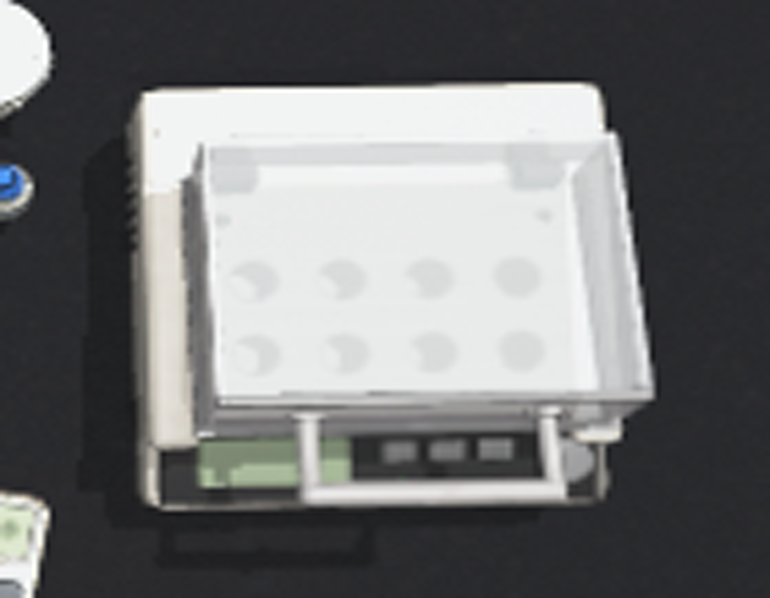

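The crop shows the guard clear and slightly ajar, the eight wells, and the handle bar from about (310,495) to (560,490) in the crop.

```bash
cat >> h.py <<'E'
def wrap(a): return (a+np.pi)%(2*np.pi)-np.pi
def delta(*wps):
    "wps: (x,y,z,yaw) tcp targets -> rows shift mm in tool axes, turn"
    s=telemetry.observe(); R=cv2.Rodrigues(np.zeros(3))[0]
    from scipy.spatial.transform import Rotation as Ro
    R=Ro.from_euler('xyz',s['tool_rot']).as_matrix(); y=s['tool_rot'][2]
    print("t%.2f"%s['time'],"pos",s['tool_pos'].round(4),"rot",s['tool_rot'].round(3),"q",s['qpos'].round(2),"F",s['contact_force'].round(1),"open",round(s['opening'],4),"grip",round(s['grip_force'],1))
    for w in wps:
        print(w,"->",((np.array(w[:3])-s['tool_pos'])@R*1000).round(1), round(-wrap(w[3]-y),3))
E
python3 - <<'E'
from h import *
c,p,d=load("top0")
v,u=np.mgrid[236:262,380:438]; v=v.ravel();u=u.ravel();k=d[v,u]>0
P=pts(c,np.c_[u,v][k],depth=d[v,u][k]); H=P[(P[:,2]>.12)]
print(len(H)); 
b=H[H[:,0]<H[:,0].min()+.012]; print("bar",b.mean(0),b.min(0),b.max(0),len(b))
v,u=np.mgrid[165:245,360:450]; v=v.ravel();u=u.ravel();k=d[v,u]>0
P=pts(c,np.c_[u,v][k],depth=d[v,u][k]); T=P[P[:,2]>.155]
A=np.c_[T[:,0]-.5,T[:,1]+.155,np.ones(len(T))]; print("plane",np.linalg.lstsq(A,T[:,2],rcond=None)[0], T.min(0),T.max(0))
delta((.45,.30,.404,2.1),(.47,.0,.404,1.75),(.46,-.155,.404,1.61),(.40,-.23,.404,1.61))
E
```

```text
814
bar [ 0.41564439 -0.15663929  0.17591997] [ 0.41064081 -0.20664148  0.1711251 ] [ 0.42170539 -0.10959299  0.17969122] 234
plane [-0.16052742 -0.00802188  0.1744148 ] [ 0.44085012 -0.23810087  0.15500769] [ 0.5787434  -0.07492446  0.18914255]
t0.15 pos [0.2362 0.4688 0.4042] rot [-3.14  -0.     2.675] q [ 0.96  0.34  1.52 -0.    1.28 -0.15] F [ 0.6 -0.2  0.3] open 0.092 grip 0.0
(0.45, 0.3, 0.404, 2.1) -> [-266.9  -54.5    0.3] 0.575
(0.47, 0.0, 0.404, 1.75) -> [-419.8 -313.4    0.5] 0.925
(0.46, -0.155, 0.404, 1.61) -> [-480.6 -456.3    0.7] 1.065
(0.4, -0.23, 0.404, 1.61) -> [-460.7 -550.3    0.8] 1.065
```

```bash
python3 -m crank '[[1,-40,-8,0,0.09],[1,-80,-16,0,0.18],[1,-120,-25,0,0.27],[1,-160,-33,0,0.36],[1,-200,-41,0,0.45],[1,-240,-49,0,0.54],[1,-267,-55,0,0.6],[1,-285,-86,0,0.67],[1,-303,-117,0,0.74],[1,-322,-149,0,0.8],[1,-341,-181,0,0.86],[1,-360,-213,0,0.92]]'; python3 - <<'E'
from h import *
delta((.46,-.0,.43,1.61),(.46,-.2,.43,1.61))
E
```

```text
time: 1.15
tool_pos: [0.4616, 0.115, 0.4045]
tool_rot: [-3.141, -0.0, 1.752]
contact_force: [0.5, -0.2, -0.1]
opening: 0.0919
grip_force: 0.0
t1.15 pos [0.4616 0.115  0.4045] rot [-3.141 -0.     1.752] q [ 0.08  0.25  1.65  0.    1.24 -0.1 ] F [ 0.5 -0.2 -0.1] open 0.0919 grip 0.0
(0.46, -0.0, 0.43, 1.61) -> [-112.8  -22.3  -25.5] 0.142
(0.46, -0.2, 0.43, 1.61) -> [-309.5  -58.4  -25.5] 0.142
```

```bash
python3 -m crank '[[1,-40,-8,-5,0.06],[1,-80,-16,-10,0.12],[1,-120,-24,-15,0.14],[1,-160,-31,-20,0.14],[1,-200,-38,-25,0.14],[1,-240,-46,-25,0.14],[1,-280,-53,-25,0.14],[1,-310,-58,-25,0.14],[1,-310,-58,-25,0.14]]'; python3 - <<'E'
from h import *
c,p,d=snap("wrist","w1"); print(-c[2].T@c[3]); print(c[2].round(2))
delta()
E
```

```text
time: 1.9
tool_pos: [0.4613, -0.2036, 0.4291]
tool_rot: [-3.141, 0.002, 1.61]
contact_force: [0.9, -0.3, 0.0]
opening: 0.0918
grip_force: 0.0
[ 0.45844932 -0.12497229  0.40896681]
[[ 1.    0.04 -0.  ]
 [ 0.04 -0.96  0.29]
 [ 0.01 -0.29 -0.96]]
t1.95 pos [ 0.4613 -0.2013  0.429 ] rot [-3.141 -0.     1.61 ] q [-0.56  0.28  1.54 -0.    1.32 -0.6 ] F [-0.5  0.8 -0.2] open 0.0921 grip 0.0
```

View pics/w1.png

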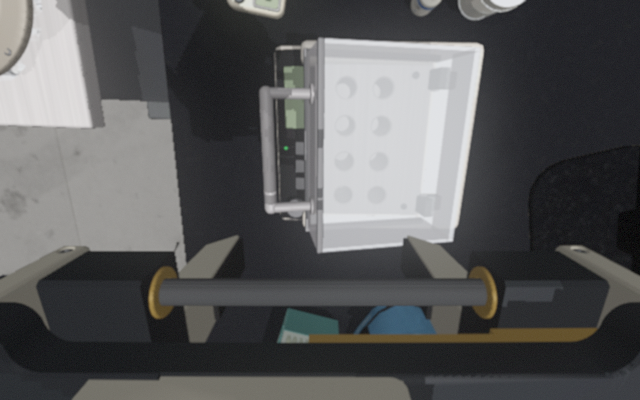

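The wrist view shows the bar from (265,92) to (270,209), and the wells at about (345,87) to (343,194) in front and (383,87) to (378,194) behind.

```bash
python3 - <<'E'
from h import *
c,p,d=load("w1")
for v in (110,130,150,170,190):
    u=np.arange(255,285); D=d[v,u]; P=pts(c,np.c_[u,0*u+v],depth=D); k=P[:,2]>.15; print(v,P[k].mean(0).round(4),P[k][:,2].max().round(4),np.ptp(P[k][:,0]).round(4),k.sum())
delta((.415,-.156,.40,1.615),(.415,-.156,.335,1.615))
E
```

```text
110 [ 0.4161 -0.1269  0.1757] 0.1773 0.0086 13
130 [ 0.4166 -0.1414  0.1754] 0.1769 0.0092 13
150 [ 0.4172 -0.1565  0.1755] 0.1774 0.0092 13
170 [ 0.4177 -0.1723  0.1753] 0.1777 0.0089 13
190 [ 0.4237 -0.1796  0.2085] 0.409 0.0451 14
t1.95 pos [ 0.4613 -0.2013  0.429 ] rot [-3.141 -0.     1.61 ] q [-0.56  0.28  1.54 -0.    1.32 -0.6 ] F [-0.5  0.8 -0.2] open 0.0921 grip 0.0
(0.415, -0.156, 0.4, 1.615) -> [ 47.1 -44.4  29.1] -0.005
(0.415, -0.156, 0.335, 1.615) -> [ 47.  -44.4  94.1] -0.005
```

```bash
python3 -m crank '[[-0.63,20,-20,10,0],[-0.63,46,-42,20,0],[-0.63,46,-42,30,0],[-0.63,46,-42,30,0],[-0.63,46,-42,30,0],[-0.63,46,-42,30,0],[-0.63,46,-42,30,0]]' 20; python3 - <<'E'
from h import *
delta((.417,-.157,.3315,1.61))
E
```

```text
time: 2.53
tool_pos: [0.4183, -0.1548, 0.4003]
tool_rot: [3.14, 0.001, 1.615]
contact_force: [0.4, -0.4, -0.6]
opening: 0.0499
grip_force: 0.0
t2.53 pos [ 0.4183 -0.1548  0.4003] rot [3.140e+00 1.000e-03 1.615e+00] q [-0.53  0.2   1.73  0.    1.21 -0.57] F [ 0.4 -0.4 -0.6] open 0.0499 grip 0.0
(0.417, -0.157, 0.3315, 1.61) -> [-2.1 -1.5 68.8] 0.005
```

```bash
python3 -m crank '[[-0.63,-2,-1,10,0],[-0.63,-2,-1,20,0],[-0.63,-2,-1,28,0],[-0.63,-2,-1,35,0],[-0.63,-2,-1,45,0],[-0.63,-2,-1,57,0],[-0.63,-2,-1,69,0],[-0.63,-2,-1,69,0],[-1,-2,-1,69,0],[-1,-2,-1,69,0],[-1,-2,-1,69,0],[-1,-2,-1,69,0]]' 20; python3 - <<'E'
from h import *
# arc targets for guard swing: hinge from bar
delta()
E
```

```text
time: 3.53
tool_pos: [0.4166, -0.1568, 0.3311]
tool_rot: [3.142, 0.0, 1.615]
contact_force: [-2.3, -0.7, 0.2]
opening: 0.0091
grip_force: 20.0
t3.53 pos [ 0.4166 -0.1568  0.3311] rot [3.142 0.    1.615] q [-0.53  0.28  1.84 -0.    1.02 -0.58] F [-2.3 -0.7  0.2] open 0.0091 grip 20.0
```

```bash
python3 - <<'E'
import numpy as np
r=165.9;p0=25.3
for i in range(1,19):
    a=np.radians(p0+i*4.94); print(i,"guard",round(a-.2436,2),"[-1,0,%.0f,%.0f,0]"%(r*(np.cos(np.radians(p0))-np.cos(a)),-r*(np.sin(a)-np.sin(np.radians(p0)))))
E
```

```text
1 guard 0.28 [-1,0,7,-13,0]
2 guard 0.37 [-1,0,14,-25,0]
3 guard 0.46 [-1,0,23,-36,0]
4 guard 0.54 [-1,0,33,-47,0]
5 guard 0.63 [-1,0,43,-56,0]
6 guard 0.72 [-1,0,55,-65,0]
7 guard 0.8 [-1,0,67,-73,0]
8 guard 0.89 [-1,0,79,-79,0]
9 guard 0.97 [-1,0,93,-85,0]
10 guard 1.06 [-1,0,106,-89,0]
11 guard 1.15 [-1,0,120,-92,0]
12 guard 1.23 [-1,0,134,-94,0]
13 guard 1.32 [-1,0,149,-95,0]
14 guard 1.41 [-1,0,163,-94,0]
15 guard 1.49 [-1,0,177,-93,0]
16 guard 1.58 [-1,0,191,-90,0]
17 guard 1.66 [-1,0,205,-86,0]
18 guard 1.75 [-1,0,218,-80,0]
```

```bash
python3 -m crank '[[-1,0,7,-13,0],[-1,0,14,-25,0],[-1,0,23,-36,0],[-1,0,33,-47,0],[-1,0,43,-56,0],[-1,0,55,-65,0],[-1,0,67,-73,0],[-1,0,79,-79,0],[-1,0,93,-85,0],[-1,0,106,-89,0],[-1,0,106,-89,0]]'; python3 -c "
from h import *
delta()"
```

```text
time: 4.45
tool_pos: [0.5242, -0.1527, 0.4221]
tool_rot: [3.137, 0.004, 1.615]
contact_force: [-1.6, -4.2, 8.2]
opening: 0.0093
grip_force: 20.0
t4.45 pos [ 0.5242 -0.1527  0.4221] rot [3.137 0.004 1.615] q [-0.42  0.37  1.44 -0.    1.33 -0.47] F [-1.6 -4.2  8.2] open 0.0093 grip 20.0
```

```bash
python3 -m crank '[[-1,-1,14,-3,0],[-1,-1,28,-5,0],[-1,-2,43,-6,0],[-1,-2,57,-5,0],[-1,-2,71,-4,0],[-1,-2,85,-1,0],[-1,-2,99,3,0],[-1,-2,112,9,0],[-1,-2,114,10,0],[-1,-2,114,10,0]]'; python3 -c "
from h import *
delta()"
```

```text
time: 5.28
tool_pos: [0.6354, -0.1497, 0.4108]
tool_rot: [-3.137, 0.001, 1.614]
contact_force: [-11.1, -3.4, 6.6]
opening: 0.0091
grip_force: 20.0
t5.28 pos [ 0.6354 -0.1497  0.4108] rot [-3.137e+00  1.000e-03  1.614e+00] q [-0.35  0.58  1.12 -0.    1.45 -0.39] F [-11.1  -3.4   6.6] open 0.0091 grip 20.0
```

```bash
python3 -m crank '[[-0.5,-2,0,0,0],[-0.5,-2,0,0,0],[-0.5,-2,0,-5,0],[-0.5,-2,0,-15,0],[-0.5,-2,0,-30,0],[-0.5,-2,0,-45,0]]'; python3 -c "
from h import *
delta((.56,-.09,.45,1.68),(.535,.1,.42,1.80),(.53,.17,.42,1.8))"
```

```text
time: 5.78
tool_pos: [0.6367, -0.1508, 0.456]
tool_rot: [3.141, -0.0, 1.615]
contact_force: [0.5, -0.1, 1.2]
opening: 0.0231
grip_force: 0.0
t5.78 pos [ 0.6367 -0.1508  0.456 ] rot [ 3.141 -0.     1.615] q [-0.35  0.57  1.03  0.    1.55 -0.39] F [ 0.5 -0.1  1.2] open 0.0231 grip 0.0
(0.56, -0.09, 0.45, 1.68) -> [ 64.2 -74.    5.9] -0.065
(0.535, 0.1, 0.42, 1.8) -> [255.1 -90.6  35.9] -0.185
(0.53, 0.17, 0.42, 1.8) -> [325.2 -92.5  36. ] -0.185
```

```bash
python3 -m crank '[[-0.35,15,-32,0,0],[-0.35,40,-60,3,-0.03],[-0.35,65,-74,6,-0.06],[-0.35,103,-78,12,-0.09],[-0.35,141,-82,18,-0.12],[-0.35,180,-85,24,-0.15],[-0.35,218,-88,30,-0.17],[-0.35,255,-91,36,-0.18],[-0.35,270,-91,36,-0.18],[-0.35,270,-91,36,-0.18]]'; python3 - <<'E'
from h import *
c,p,d=snap("wrist","w2"); print(-c[2].T@c[3])
delta()
snap("top","top1")
E
```

```text
time: 6.62
tool_pos: [0.5333, 0.1182, 0.4196]
tool_rot: [3.14, -0.001, 1.799]
contact_force: [-0.5, -0.1, 0.2]
opening: 0.0301
grip_force: 0.0
[0.51557294 0.19492002 0.39967196]
t6.67 pos [0.5337 0.1164 0.4197] rot [3.14  0.    1.798] q [ 0.07  0.37  1.44  0.    1.33 -0.15] F [-0.3 -0.6  0. ] open 0.0299 grip 0.0
```

View pics/w2.png

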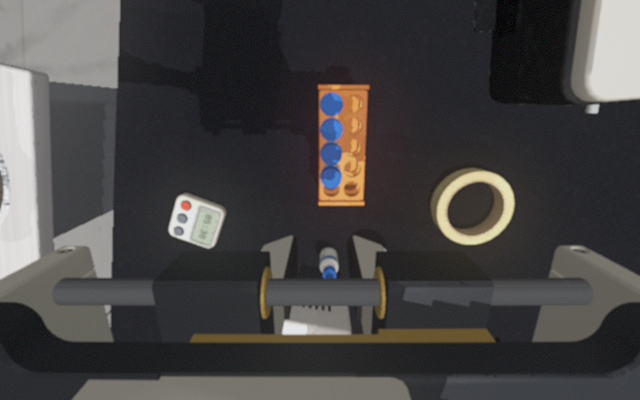

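View pics/top1.png

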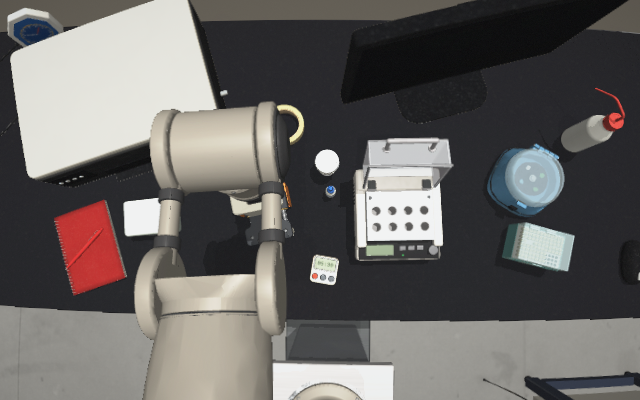

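The wrist view shows the four caps at (331,104), (331,129), (331,154) and (331,177). The top view shows the guard open and the wells exposed: front row at about (374,228) to (428,226), back row about 16 px above it.

```bash
python3 - <<'E'
from h import *
c,p,d=load("w2"); hsv=cv2.cvtColor(p,cv2.COLOR_RGB2HSV)
m=cv2.inRange(hsv,(100,120,60),(125,255,255)); m[200:]=0; m[:,:300]=0; m[:,375:]=0
v,u=np.nonzero(m&((d>0)*255).astype(np.uint8)); P=pts(c,np.c_[u,v],depth=d[v,u]); T=P[(P[:,2]>.115)&(P[:,2]<.13)]
_,l,cen=cv2.kmeans(T.astype(np.float32),4,None,(3,100,1e-6),10,0); cen=cen[np.argsort(-cen[:,1])]; print(cen,np.bincount(l.ravel()))
for e in [cen[0]-cen[3]]: print("rack yaw",np.arctan2(-e[0],e[1]), np.linalg.norm(e))
c,p,d=load("top1"); g=cv2.cvtColor(p,cv2.COLOR_RGB2GRAY)[200:236,365:440]
m=(g<110).astype(np.uint8); n,l,s,ce=cv2.connectedComponentsWithStats(m)
k=(s[:,4]>15)&(s[:,4]<140); ce=ce[k]+[365,200]; print(s[k][:,4],ce.round(1))
W=pts(c,ce,z=.1); print(W.round(4))
E
```

```text
[[0.52199626 0.20242456 0.11993182]
 [0.52714026 0.18096642 0.11993935]
 [0.5319838  0.15951654 0.11978839]
 [0.5371549  0.13781047 0.11973478]] [329 342 317 356]
rack yaw 0.23043561 0.0663687
[27 34 35 39 22 28 35 38] [[376.4 209.6]
 [392.2 209.8]
 [408.  209.8]
 [423.9 209.9]
 [377.3 226.1]
 [392.9 225.9]
 [408.7 225.9]
 [424.5 226. ]]
[[ 0.5178 -0.1039  0.1   ]
 [ 0.5178 -0.1393  0.1   ]
 [ 0.5183 -0.1749  0.1   ]
 [ 0.5186 -0.2107  0.1   ]
 [ 0.481  -0.1058  0.1   ]
 [ 0.4818 -0.1408  0.1   ]
 [ 0.4822 -0.1761  0.1   ]
 [ 0.4824 -0.2115  0.1   ]]
```

```bash
python3 -c "
from h import *
delta((.522,.2022,.34,1.801),(.522,.2022,.273,1.801))"
```

```text
t6.72 pos [0.534  0.1151 0.4196] rot [3.140e+00 1.000e-03 1.796e+00] q [ 0.07  0.37  1.44 -0.    1.33 -0.15] F [-0.5  0.5  0.4] open 0.0297 grip 0.0
(0.522, 0.2022, 0.34, 1.801) -> [87.6  7.7 79.6] -0.005
(0.522, 0.2022, 0.273, 1.801) -> [ 87.6   7.6 146.6] -0.005
```

```bash
python3 -m crank '[[-0.2,30,2,20,0],[-0.2,60,5,40,0],[-0.2,88,7,60,0],[-0.2,88,7,85,0],[-0.2,88,7,95,0],[-0.2,88,7,95,0],[-0.2,88,7,95,0]]'; python3 -c "
from h import *
delta((.522,.2022,.273,1.801))"
```

```text
time: 7.3
tool_pos: [0.5219, 0.2007, 0.3243]
tool_rot: [3.141, 0.0, 1.793]
contact_force: [0.5, -0.8, 0.4]
opening: 0.0364
grip_force: 0.0
t7.30 pos [0.5219 0.2007 0.3243] rot [3.141 0.    1.793] q [ 0.23  0.48  1.55 -0.    1.12  0.01] F [ 0.5 -0.8  0.4] open 0.0364 grip 0.0
(0.522, 0.2022, 0.273, 1.801) -> [ 1.4  0.4 51.3] -0.008
```

```bash
python3 -m crank '[[-0.2,1,0,18,0],[-0.2,1,0,36,0],[-0.2,1,0,51,0],[-0.2,1,0,51,0],[-1,1,0,51,0],[-1,1,0,51,0],[-1,1,0,51,0],[-1,1,0,51,0],[-1,1,0,36,0],[-1,1,0,16,0],[-1,1,0,-5,0],[-1,1,0,-30,0]]' 20; python3 -c "
from h import *
delta()"
```

```text
time: 8.3
tool_pos: [0.5207, 0.203, 0.3546]
tool_rot: [-3.141, -0.0, 1.795]
contact_force: [0.2, 0.5, -0.4]
opening: 0.0201
grip_force: 20.0
t8.30 pos [0.5207 0.203  0.3546] rot [-3.141 -0.     1.795] q [0.23 0.45 1.51 0.   1.19 0.01] F [ 0.2  0.5 -0.4] open 0.0201 grip 20.0
```

```bash
python3 -c "
from h import *
delta((.52,.203,.425,1.79),(.47,-.16,.425,1.61))"; python3 -m crank '[[-1,0,0,-30,0],[-1,0,0,-60,0],[-1,0,0,-72,0],[-1,-35,1,-72,0.02],[-1,-72,5,-72,0.04]]'; python3 -c "
from h import *
delta((.47,-.16,.425,1.61))"
```

```text
t8.30 pos [0.5207 0.203  0.3546] rot [-3.141 -0.     1.795] q [0.23 0.45 1.51 0.   1.19 0.01] F [ 0.2  0.5 -0.4] open 0.0201 grip 20.0
(0.52, 0.203, 0.425, 1.79) -> [  0.1  -0.7 -70.4] 0.005
(0.47, -0.16, 0.425, 1.61) -> [-342.7 -130.2  -70.3] 0.185
time: 8.72
tool_pos: [0.5411, 0.1348, 0.428]
tool_rot: [3.138, -0.0, 1.758]
contact_force: [0.9, 0.0, -0.2]
opening: 0.0195
grip_force: 20.0
t8.72 pos [0.5411 0.1348 0.428 ] rot [ 3.138 -0.     1.758] q [ 0.11  0.38  1.39  0.    1.36 -0.08] F [ 0.9  0.  -0.2] open 0.0195 grip 20.0
(0.47, -0.16, 0.425, 1.61) -> [-276.4 -124.8    2.5] 0.148
```

```bash
python3 -m crank '[[-1,-35,-16,0,0.02],[-1,-70,-32,0,0.04],[-1,-105,-48,0,0.06],[-1,-140,-64,0,0.08],[-1,-175,-80,0,0.1],[-1,-210,-95,0,0.12],[-1,-245,-110,2,0.14],[-1,-272,-122,2,0.15],[-1,-276,-124,2,0.15],[-1,-276,-124,2,0.15],[-1,-276,-124,2,0.15]]'; python3 - <<'E'
from h import *
c,p,d=snap("wrist","w3"); delta()
E
```

```text
time: 9.63
tool_pos: [0.4703, -0.1597, 0.4241]
tool_rot: [3.141, -0.0, 1.604]
contact_force: [-0.3, 0.9, 0.3]
opening: 0.0197
grip_force: 20.0
t9.68 pos [ 0.4705 -0.1592  0.4241] rot [ 3.141 -0.     1.605] q [-0.48  0.27  1.57  0.    1.3  -0.52] F [ 0.7 -0.  -1.1] open 0.0199 grip 20.0
```

View pics/w3.png

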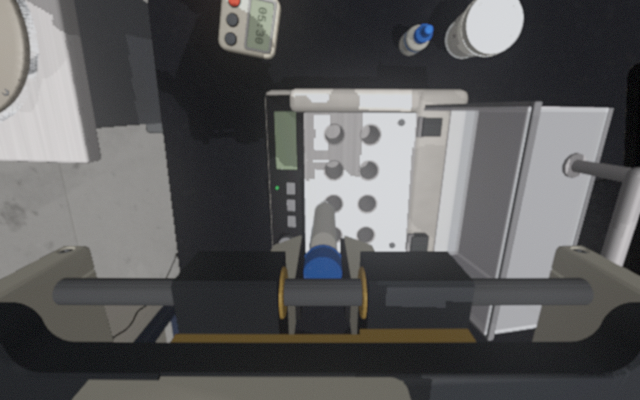

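The view shows front-row wells 1 and 2 at (333,133) and (334,169), the back-row wells at (370,134), (369,169), (367,204) and (363,242), and the held tube hanging straight.

```bash
python3 - <<'E'
from h import *
c,p,d=load("w3"); g=cv2.cvtColor(p,cv2.COLOR_RGB2GRAY)
res=[]
model=[]
for (u,v,mx,my) in ((333,133,-30,54),(334,169,-30,18),(370,134,6,54),(369,169,6,18),(367,204,6,-18),(363,242,6,-54)):
    w=g[v-14:v+15,u-14:u+15]; m=(w<150).astype(np.uint8)
    cn=max(cv2.findContours(m,cv2.RETR_EXTERNAL,cv2.CHAIN_APPROX_NONE)[0],key=cv2.contourArea)
    e=cv2.fitEllipse(cn); q=np.array(e[0])+[u-14,v-14]; W=pts(c,[q],z=.1)[0]
    print((u,v),q.round(1),np.round(e[1],1),W.round(4)); res.append(W[:2]); model.append((mx/1000,my/1000))
A=np.array(model);B=np.array(res)
M,inl=cv2.estimateAffinePartial2D(A[:5],B[:5],method=cv2.LMEDS); s=np.hypot(M[0,0],M[1,0]); yaw=np.arctan2(M[1,0],M[0,0]); print(M,s,yaw,inl.ravel())
for y in (54,18,-18,-54): print(y,(M@[-.03,y/1000,1]).round(4))
# held tube position: cap pixels
E
```

```text
(333, 133) [334.6 134.1] [18.3 21.3] [ 0.4807 -0.1031  0.1   ]
(334, 169) [333.7 169.3] [17.6 18.7] [ 0.4814 -0.1386  0.1   ]
(370, 134) [371.  134.9] [15.4 19.7] [ 0.517  -0.1027  0.1   ]
(369, 169) [368.5 170.2] [15.5 18.3] [ 0.5173 -0.1383  0.1   ]
(367, 204) [366.9 203.3] [15.5 16.6] [ 0.5183 -0.1739  0.1   ]
(363, 242) [362.9 244.6] [28.3 31.2] [ 0.5175 -0.222   0.1   ]
[[ 0.99402854 -0.01822651  0.51174115]
 [ 0.01822651  0.99402854 -0.15621632]] 0.9941956246820307 0.018333949914885257 [1 1 1 1 1]
54 [ 0.4809 -0.1031]
18 [ 0.4816 -0.1389]
-18 [ 0.4822 -0.1747]
-54 [ 0.4829 -0.2104]
```

```bash
python3 -c "
from h import *
delta((.481,-.103,.375,1.595))"; python3 -m crank '[[-1,28,10,10,0.01],[-1,57,11,30,0.01],[-1,57,11,45,0.01],[-1,57,11,45,0.01],[-1,57,11,45,0.01]]'; python3 -c "
from h import *
delta((.481,-.103,.305,1.595))"
```

```text
t9.68 pos [ 0.4705 -0.1592  0.4241] rot [ 3.141 -0.     1.605] q [-0.48  0.27  1.57  0.    1.3  -0.52] F [ 0.7 -0.  -1.1] open 0.0199 grip 20.0
(0.481, -0.103, 0.375, 1.595) -> [55.8 12.4 49.1] 0.01
time: 10.1
tool_pos: [0.4797, -0.1014, 0.3787]
tool_rot: [-3.141, -0.0, 1.598]
contact_force: [0.1, -0.1, -0.8]
opening: 0.0199
grip_force: 20.0
t10.10 pos [ 0.4797 -0.1014  0.3787] rot [-3.141 -0.     1.598] q [-0.36  0.3   1.66  0.    1.18 -0.39] F [ 0.1 -0.1 -0.8] open 0.0199 grip 20.0
(0.481, -0.103, 0.305, 1.595) -> [-1.7  1.4 73.7] 0.003
```

```bash
python3 -m crank '[[-1,-2,1,5,0],[-1,-2,1,13,0],[-1,-2,1,21,0],[-1,-2,1,30,0],[-1,-2,1,38,0],[-1,-2,1,46,0],[-1,-2,1,54,0],[-1,-2,1,54,0]]'; python3 -c "
from h import *
delta((.481,-.103,.305,1.595))"
```

```text
time: 10.77
tool_pos: [0.4801, -0.1046, 0.3228]
tool_rot: [-3.139, -0.001, 1.595]
contact_force: [-0.5, 0.1, 0.2]
opening: 0.0198
grip_force: 20.0
t10.77 pos [ 0.4801 -0.1046  0.3228] rot [-3.139e+00 -1.000e-03  1.595e+00] q [-0.37  0.37  1.73  0.    1.04 -0.39] F [-0.5  0.1  0.2] open 0.0198 grip 20.0
(0.481, -0.103, 0.305, 1.595) -> [ 1.6  1.  17.8] -0.0
```

```bash
python3 -m crank '[[-1,1,0,9,0],[-1,1,0,18,0],[-1,1,0,18,0],[-0.2,1,0,18,0],[-0.2,1,0,18,0],[-0.2,1,0,18,0],[-0.2,1,0,5,0],[-0.2,1,0,-15,0],[-0.2,1,0,-45,0],[-0.2,1,0,-75,0],[-0.2,1,0,-75,0]]'; python3 - <<'E'
from h import *
delta((.527,.181,.40,1.801),(.45,.05,.40,1.7))
c,p,d=snap("wrist","w4")
hsv=cv2.cvtColor(p,cv2.COLOR_RGB2HSV); m=cv2.inRange(hsv,(100,120,60),(125,255,255))
v,u=np.nonzero(m&((d>0)*255).astype(np.uint8)); P=pts(c,np.c_[u,v],depth=d[v,u]); k=(P[:,0]>.44)&(P[:,0]<.54)&(P[:,1]>-.15)&(P[:,1]<-.06); P=P[k]; print(len(P),P[:,2].max() if len(P) else 0,np.median(P,0))
E
```

```text
time: 11.68
tool_pos: [0.4814, -0.104, 0.4057]
tool_rot: [3.131, 0.004, 1.595]
contact_force: [1.0, -1.0, 0.4]
opening: 0.0367
grip_force: 0.0
t11.68 pos [ 0.4814 -0.104   0.4057] rot [3.131 0.004 1.595] q [-0.37  0.28  1.61  0.    1.24 -0.39] F [ 1.  -1.   0.4] open 0.0367 grip 0.0
(0.527, 0.181, 0.4, 1.801) -> [283.8  52.4   5.1] -0.206
(0.45, 0.05, 0.4, 1.7) -> [154.7 -27.7   4.8] -0.105
351 0.14760884532691093 [ 0.47865218 -0.10549492  0.14568358]
```

View pics/w4.png

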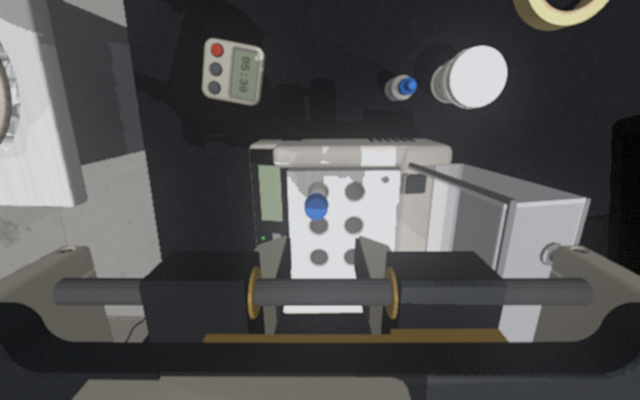

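Tube 1 is seated: its cap is at (316,206) and the cap top at z = 146 mm. Next is tube 2.

```bash
python3 -m crank '[[-0.2,36,6,0,-0.03],[-0.2,72,12,0,-0.06],[-0.2,108,19,0,-0.09],[-0.2,144,26,0,-0.12],[-0.2,180,33,0,-0.15],[-0.2,216,40,5,-0.18],[-0.2,252,46,20,-0.21],[-0.2,284,52,40,-0.21],[-0.2,284,52,65,-0.21],[-0.2,284,52,80,-0.21],[-0.2,284,52,80,-0.21],[-0.2,284,52,80,-0.21]]'; python3 -c "
from h import *
delta((.527,.181,.273,1.801))"
```

```text
time: 12.73
tool_pos: [0.5254, 0.1815, 0.3187]
tool_rot: [-3.139, -0.0, 1.805]
contact_force: [0.6, -0.8, 0.2]
opening: 0.0364
grip_force: 0.0
t12.73 pos [0.5254 0.1815 0.3187] rot [-3.139 -0.     1.805] q [ 0.19  0.48  1.56  0.    1.1  -0.04] F [ 0.6 -0.8  0.2] open 0.0364 grip 0.0
(0.527, 0.181, 0.273, 1.801) -> [-0.9  1.6 45.7] 0.004
```

```bash
python3 -m crank '[[-0.2,-1,1,18,0],[-0.2,-1,1,36,0],[-0.2,-1,1,46,0],[-0.2,-1,1,46,0],[-1,-1,1,46,0],[-1,-1,1,46,0],[-1,-1,1,46,0],[-1,-1,1,40,0],[-1,-1,1,20,0],[-1,-1,1,-15,0],[-1,-1,1,-52,0],[-1,-1,1,-90,0]]' 20; python3 -c "
from h import *
delta((.527,.181,.425,1.8),(.4815,-.139,.425,1.595))"
```

```text
time: 13.73
tool_pos: [0.5264, 0.1807, 0.412]
tool_rot: [-3.141, -0.0, 1.805]
contact_force: [1.4, 0.0, -0.0]
opening: 0.02
grip_force: 20.0
t13.73 pos [0.5264 0.1807 0.412 ] rot [-3.141 -0.     1.805] q [ 0.19  0.39  1.42  0.    1.32 -0.04] F [ 1.4  0.  -0. ] open 0.02 grip 20.0
(0.527, 0.181, 0.425, 1.8) -> [  0.2   0.7 -13. ] 0.005
(0.4815, -0.139, 0.425, 1.595) -> [-300.5 -117.8  -13. ] 0.21
```

```bash
python3 -m crank '[[-1,-28,-12,-15,0.02],[-1,-60,-24,-20,0.04],[-1,-95,-37,-20,0.06],[-1,-130,-51,-20,0.09],[-1,-165,-65,-20,0.12],[-1,-200,-79,-20,0.15],[-1,-235,-92,-20,0.18],[-1,-270,-106,-20,0.2],[-1,-300,-118,-20,0.21],[-1,-300,-118,-5,0.21],[-1,-300,-118,20,0.21],[-1,-300,-118,20,0.21]]'; python3 -c "
from h import *
delta((.4815,-.139,.305,1.595))"
```

```text
time: 14.73
tool_pos: [0.4804, -0.1388, 0.387]
tool_rot: [-3.136, -0.003, 1.593]
contact_force: [-1.6, -0.3, -0.3]
opening: 0.0198
grip_force: 20.0
t14.73 pos [ 0.4804 -0.1388  0.387 ] rot [-3.136e+00 -3.000e-03  1.593e+00] q [-0.43  0.31  1.62  0.    1.22 -0.46] F [-1.6 -0.3 -0.3] open 0.0198 grip 20.0
(0.4815, -0.139, 0.305, 1.595) -> [-0.4  1.5 82. ] -0.002
```

```bash
python3 -m crank '[[-1,0,1,10,0],[-1,0,1,20,0],[-1,0,1,30,0],[-1,0,1,40,0],[-1,0,1,50,0],[-1,0,1,60,0],[-1,0,1,60,0]]'; python3 -c "
from h import *
delta((.4815,-.139,.305,1.595))"
```

```text
time: 15.32
tool_pos: [0.4824, -0.1378, 0.3291]
tool_rot: [-3.14, -0.001, 1.596]
contact_force: [-1.0, -0.7, -0.4]
opening: 0.0197
grip_force: 20.0
t15.32 pos [ 0.4824 -0.1378  0.3291] rot [-3.140e+00 -1.000e-03  1.596e+00] q [-0.43  0.38  1.7  -0.    1.07 -0.46] F [-1.  -0.7 -0.4] open 0.0197 grip 20.0
(0.4815, -0.139, 0.305, 1.595) -> [-1.2 -0.9 24.1] 0.001
```

```bash
python3 -m crank '[[-1,-1,0,9,0],[-1,-1,0,18,0],[-1,-1,0,23,0],[-0.2,-1,0,23,0],[-0.2,-1,0,23,0],[-0.2,-1,0,23,0],[-0.2,-1,0,8,0],[-0.2,-1,0,-15,0],[-0.2,-1,0,-45,0],[-0.2,-1,0,-75,0],[-0.2,-1,0,-75,0]]'; cat > chk.py <<'E'
from h import *
import sys
c,p,d=snap("wrist",sys.argv[1])
hsv=cv2.cvtColor(p,cv2.COLOR_RGB2HSV); m=cv2.inRange(hsv,(100,120,60),(125,255,255))
v,u=np.nonzero(m&((d>0)*255).astype(np.uint8)); P=pts(c,np.c_[u,v],depth=d[v,u])
for x,y in((.481,-.103),(.4815,-.139),(.482,-.175),(.4825,-.2105)):
    Q=P[np.hypot(P[:,0]-x,P[:,1]-y)<.016]
    print(y,len(Q),Q[Q[:,2]>.14].mean(0).round(4) if len(Q)>20 else "")
E
python3 chk.py w5; python3 -c "
from h import *
delta((.532,.1595,.40,1.801))"
```

```text
time: 16.23
tool_pos: [0.4837, -0.1398, 0.411]
tool_rot: [3.131, 0.005, 1.595]
contact_force: [0.4, -0.4, 0.4]
opening: 0.037
grip_force: 0.0
-0.103 405 [ 0.4784 -0.1048  0.1458]
-0.139 346 [ 0.4792 -0.1409  0.1458]
-0.175 0 
-0.2105 0 
t16.28 pos [ 0.4833 -0.1396  0.4083] rot [3.134e+00 3.000e-03 1.595e+00] q [-0.43  0.3   1.58  0.    1.26 -0.46] F [-0.4 -0.1 -0.3] open 0.0369 grip 0.0
(0.532, 0.1595, 0.4, 1.801) -> [297.9  55.8   7.7] -0.206
```

```bash
python3 -m crank '[[-0.2,38,7,0,-0.03],[-0.2,76,14,0,-0.06],[-0.2,114,21,0,-0.09],[-0.2,152,28,0,-0.12],[-0.2,190,36,0,-0.15],[-0.2,228,43,5,-0.18],[-0.2,266,50,20,-0.21],[-0.2,298,56,40,-0.21],[-0.2,298,56,65,-0.21],[-0.2,298,56,78,-0.21],[-0.2,298,56,78,-0.21],[-0.2,298,56,78,-0.21]]'; python3 -c "
from h import *
delta((.532,.1593,.273,1.801))"
```

```text
time: 17.28
tool_pos: [0.5313, 0.1599, 0.3258]
tool_rot: [-3.14, -0.0, 1.805]
contact_force: [-0.3, 0.3, 0.6]
opening: 0.0367
grip_force: 0.0
t17.28 pos [0.5313 0.1599 0.3258] rot [-3.14  -0.     1.805] q [ 0.15  0.47  1.56  0.    1.12 -0.08] F [-0.3  0.3  0.6] open 0.0367 grip 0.0
(0.532, 0.1593, 0.273, 1.801) -> [-0.8  0.6 52.8] 0.004
```

```bash
python3 -m crank '[[-0.2,-1,1,20,0],[-0.2,-1,1,40,0],[-0.2,-1,1,53,0],[-0.2,-1,1,53,0],[-1,-1,1,53,0],[-1,-1,1,53,0],[-1,-1,1,53,0],[-1,-1,1,47,0],[-1,-1,1,27,0],[-1,-1,1,-8,0],[-1,-1,1,-45,0],[-1,-1,1,-83,0]]' 20; python3 -c "
from h import *
delta((.532,.1593,.435,1.8),(.482,-.175,.435,1.595))"
```

```text
time: 18.28
tool_pos: [0.5322, 0.159, 0.4121]
tool_rot: [3.141, -0.0, 1.805]
contact_force: [1.6, 0.6, -0.9]
opening: 0.0195
grip_force: 20.0
t18.28 pos [0.5322 0.159  0.4121] rot [ 3.141 -0.     1.805] q [ 0.15  0.39  1.43  0.    1.32 -0.08] F [ 1.6  0.6 -0.9] open 0.0195 grip 20.0
(0.532, 0.1593, 0.435, 1.8) -> [  0.3  -0.2 -22.9] 0.005
(0.482, -0.175, 0.435, 1.595) -> [-313.3 -126.3  -22.9] 0.21
```

```bash
python3 -m crank '[[-1,-28,-12,-17,0.02],[-1,-62,-25,-24,0.04],[-1,-98,-39,-24,0.06],[-1,-134,-54,-24,0.09],[-1,-170,-69,-24,0.12],[-1,-206,-83,-24,0.15],[-1,-242,-98,-24,0.18],[-1,-278,-112,-24,0.2],[-1,-313,-126,-24,0.21],[-1,-313,-126,-10,0.21],[-1,-313,-126,20,0.21],[-1,-313,-126,20,0.21]]'; python3 -c "
from h import *
delta((.482,-.175,.305,1.595))"
```

```text
time: 19.28
tool_pos: [0.4813, -0.175, 0.3865]
tool_rot: [-3.136, -0.003, 1.593]
contact_force: [-1.9, 0.4, -0.8]
opening: 0.0197
grip_force: 20.0
t19.28 pos [ 0.4813 -0.175   0.3865] rot [-3.136e+00 -3.000e-03  1.593e+00] q [-0.5   0.34  1.59  0.    1.23 -0.52] F [-1.9  0.4 -0.8] open 0.0197 grip 20.0
(0.482, -0.175, 0.305, 1.595) -> [-0.3  1.2 81.5] -0.002
```

```bash
python3 -m crank '[[-1,0,1,10,0],[-1,0,1,20,0],[-1,0,1,30,0],[-1,0,1,40,0],[-1,0,1,50,0],[-1,0,1,60,0],[-1,0,1,60,0]]'; python3 -c "
from h import *
delta((.482,-.175,.305,1.595))"
```

```text
time: 19.87
tool_pos: [0.4833, -0.1742, 0.3275]
tool_rot: [-3.139, -0.002, 1.595]
contact_force: [-0.1, 1.0, 0.9]
opening: 0.0195
grip_force: 20.0
t19.87 pos [ 0.4833 -0.1742  0.3275] rot [-3.139e+00 -2.000e-03  1.595e+00] q [-0.5   0.4   1.67  0.    1.08 -0.52] F [-0.1  1.   0.9] open 0.0195 grip 20.0
(0.482, -0.175, 0.305, 1.595) -> [-0.8 -1.2 22.5] 0.0
```

```bash
python3 -m crank '[[-1,-1,-1,9,0],[-1,-1,-1,18,0],[-1,-1,-1,23,0],[-0.2,-1,-1,23,0],[-0.2,-1,-1,23,0],[-0.2,-1,-1,23,0],[-0.2,-1,-1,8,0],[-0.2,-1,-1,-15,0],[-0.2,-1,-1,-45,0],[-0.2,-1,-1,-75,0],[-0.2,-1,-1,-75,0]]'; python3 chk.py w6; python3 -c "
from h import *
delta((.537,.1375,.40,1.801))"
```

```text
time: 20.78
tool_pos: [0.4835, -0.1759, 0.4111]
tool_rot: [3.131, 0.006, 1.595]
contact_force: [1.1, -0.5, 0.7]
opening: 0.0365
grip_force: 0.0
-0.103 451 [ 0.4786 -0.1052  0.1459]
-0.139 398 [ 0.479  -0.1404  0.1458]
-0.175 351 [ 0.4832 -0.1776  0.1458]
-0.2105 0 
t20.83 pos [ 0.4832 -0.1758  0.4084] rot [3.135 0.004 1.595] q [-0.5   0.32  1.55  0.    1.27 -0.52] F [ 1.8  0.4 -0. ] open 0.0367 grip 0.0
(0.537, 0.1375, 0.4, 1.801) -> [311.9  61.3   7.6] -0.206
```

```bash
python3 -m crank '[[-0.2,40,8,0,-0.03],[-0.2,80,16,0,-0.06],[-0.2,120,24,0,-0.09],[-0.2,160,32,0,-0.12],[-0.2,200,40,0,-0.15],[-0.2,240,48,5,-0.18],[-0.2,280,55,20,-0.21],[-0.2,312,61,40,-0.21],[-0.2,312,61,65,-0.21],[-0.2,312,61,78,-0.21],[-0.2,312,61,78,-0.21],[-0.2,312,61,78,-0.21]]'; python3 -c "
from h import *
delta((.537,.1375,.273,1.801))"
```

```text
time: 21.83
tool_pos: [0.536, 0.1378, 0.3259]
tool_rot: [-3.139, -0.0, 1.805]
contact_force: [0.3, -0.4, 0.8]
opening: 0.0365
grip_force: 0.0
t21.83 pos [0.536  0.1378 0.3259] rot [-3.139 -0.     1.805] q [ 0.11  0.47  1.56  0.    1.12 -0.12] F [ 0.3 -0.4  0.8] open 0.0365 grip 0.0
(0.537, 0.1375, 0.273, 1.801) -> [-0.6  1.  52.9] 0.004
```

```bash
python3 -m crank '[[-0.2,-1,1,20,0],[-0.2,-1,1,40,0],[-0.2,-1,1,53,0],[-0.2,-1,1,53,0],[-1,-1,1,53,0],[-1,-1,1,53,0],[-1,-1,1,53,0],[-1,-1,1,47,0],[-1,-1,1,27,0],[-1,-1,1,-8,0],[-1,-1,1,-45,0],[-1,-1,1,-83,0]]' 20; python3 -c "
from h import *
delta((.4825,-.2108,.435,1.595))"
```

```text
time: 22.83
tool_pos: [0.5369, 0.137, 0.4121]
tool_rot: [3.141, -0.0, 1.805]
contact_force: [1.4, 0.6, -0.3]
opening: 0.0195
grip_force: 20.0
t22.83 pos [0.5369 0.137  0.4121] rot [ 3.141 -0.     1.805] q [ 0.11  0.39  1.43  0.    1.32 -0.12] F [ 1.4  0.6 -0.3] open 0.0195 grip 20.0
(0.4825, -0.2108, 0.435, 1.595) -> [-325.7 -133.6  -22.9] 0.21
```

```bash
python3 -m crank '[[-1,-29,-12,-17,0.02],[-1,-65,-27,-24,0.04],[-1,-102,-42,-24,0.06],[-1,-139,-57,-24,0.09],[-1,-176,-72,-24,0.12],[-1,-214,-88,-24,0.15],[-1,-252,-104,-24,0.18],[-1,-289,-119,-24,0.2],[-1,-326,-133,-24,0.21],[-1,-326,-133,-10,0.21],[-1,-326,-133,20,0.21],[-1,-326,-133,20,0.21]]'; python3 -c "
from h import *
delta((.4825,-.2108,.305,1.595))"
```

```text
time: 23.83
tool_pos: [0.4823, -0.2112, 0.3863]
tool_rot: [-3.136, -0.004, 1.593]
contact_force: [-1.2, 1.1, -1.0]
opening: 0.0195
grip_force: 20.0
t23.83 pos [ 0.4823 -0.2112  0.3863] rot [-3.136 -0.004  1.593] q [-0.56  0.36  1.55  0.    1.24 -0.58] F [-1.2  1.1 -1. ] open 0.0195 grip 20.0
(0.4825, -0.2108, 0.305, 1.595) -> [ 0.1  0.7 81.3] -0.002
```

```bash
python3 -m crank '[[-1,0,0,10,0],[-1,0,0,20,0],[-1,0,0,30,0],[-1,0,0,40,0],[-1,0,0,50,0],[-1,0,0,60,0],[-1,0,0,60,0]]'; python3 -c "
from h import *
delta((.4825,-.2108,.305,1.595))"
```

```text
time: 24.42
tool_pos: [0.4833, -0.2105, 0.3275]
tool_rot: [-3.139, -0.002, 1.595]
contact_force: [-0.3, 0.3, -0.5]
opening: 0.0198
grip_force: 20.0
t24.42 pos [ 0.4833 -0.2105  0.3275] rot [-3.139e+00 -2.000e-03  1.595e+00] q [-0.56  0.42  1.63  0.    1.09 -0.58] F [-0.3  0.3 -0.5] open 0.0198 grip 20.0
(0.4825, -0.2108, 0.305, 1.595) -> [-0.3 -0.7 22.5] 0.0
```

```bash
python3 -m crank '[[-1,0,-1,9,0],[-1,0,-1,18,0],[-1,0,-1,23,0],[-0.2,0,-1,23,0],[-0.2,0,-1,23,0],[-0.2,0,-1,23,0],[-0.2,0,-1,8,0],[-0.2,0,-1,-20,0],[-0.2,0,-1,-55,0],[-0.4,0,-1,-90,0],[-0.5,0,-1,-125,0],[-0.5,0,-1,-125,0]]'; python3 chk.py w7; python3 -c "
from h import *
delta((.6355,-.152,.455,1.605),(.6355,-.152,.4110,1.605))"
```

```text
time: 25.42
tool_pos: [0.483, -0.2111, 0.4626]
tool_rot: [3.13, 0.008, 1.595]
contact_force: [0.6, -1.2, -0.5]
opening: 0.0242
grip_force: 0.0
-0.103 347 [ 0.4785 -0.1064  0.1458]
-0.139 296 [ 0.4794 -0.1409  0.1459]
-0.175 262 [ 0.483  -0.1767  0.1459]
-0.2105 259 [ 0.4814 -0.2092  0.1457]
t25.47 pos [ 0.4828 -0.211   0.4592] rot [3.134 0.005 1.595] q [-0.56  0.31  1.42  0.    1.4  -0.58] F [ 1.  -0.4 -0.1] open 0.0235 grip 0.0
(0.6355, -0.152, 0.455, 1.605) -> [ 55.3 154.    5.1] -0.01
(0.6355, -0.152, 0.411, 1.605) -> [ 55.6 153.7  49.1] -0.01
```

View pics/w7.png

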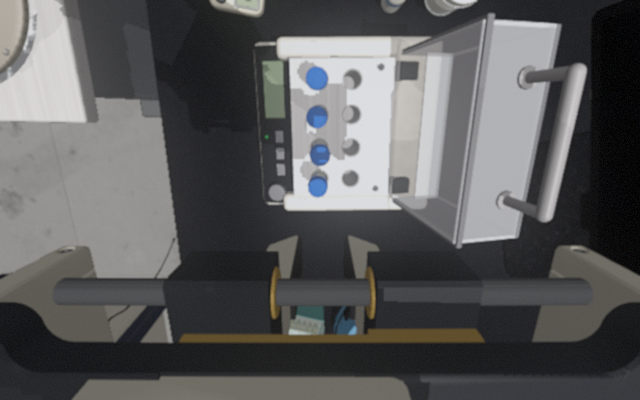

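All four caps stand in the front row with tops at z = 146 mm, at (317,78), (317,117), (319,155) and (317,187). The guard is still open, with its bar at about (560,145).

```bash
python3 -m crank '[[-0.5,13,36,0,0],[-0.5,26,73,0,0],[-0.5,40,110,0,-0.01],[-0.5,53,140,0,-0.01],[-0.5,55,153,0,-0.01],[-0.5,55,153,0,-0.01],[-0.5,55,153,0,-0.01]]'; python3 - <<'E'
from h import *
c,p,d=load("w7")
v,u=np.mgrid[100:190:15,530:590]; P=pts(c,np.c_[u.ravel(),v.ravel()],depth=d[v,u].ravel()); P=P[(P[:,2]>.244)&(P[:,2]<.3)]; print(P.mean(0),P[:,2].max(),np.ptp(P[:,0]))
delta((.6355,-.152,.411,1.605))
E
```

```text
time: 26.05
tool_pos: [0.6344, -0.1521, 0.4531]
tool_rot: [-3.139, -0.001, 1.606]
contact_force: [-0.8, -0.0, 0.1]
opening: 0.023
grip_force: 0.0
[ 0.63198961 -0.14558646  0.2554152 ] 0.2586920147863932 0.00968902384718684
t26.05 pos [ 0.6344 -0.1521  0.4531] rot [-3.139e+00 -1.000e-03  1.606e+00] q [-0.35  0.56  1.04 -0.    1.54 -0.39] F [-0.8 -0.   0.1] open 0.023 grip 0.0
(0.6355, -0.152, 0.411, 1.605) -> [ 0.   1.2 42.1] 0.001
```

```bash
python3 -m crank '[[-0.5,0,0,12,0],[-0.5,0,0,24,0],[-0.5,0,0,36,0],[-0.5,0,0,42,0],[-0.5,0,0,42,0],[-1,0,0,42,0],[-1,0,0,42,0],[-1,0,0,42,0],[-1,0,0,42,0]]' 20; python3 - <<'E'
from h import *
delta()
s=telemetry.observe()['tool_pos']; X0=s[0]-.5666; Z0=s[2]-.159-.101; p0=np.degrees(np.arctan2(Z0,X0)); p0=p0; r=165.9; print("ang from +x",p0,np.hypot(X0,Z0))
# angle from +x grows while closing: phi' -> 166.1 closed
for i in range(1,23):
    a=np.radians(p0+(166.05-p0)*i/22); print(i,"[-1,0,%.0f,%.0f,0]"%(1000*(r/1000*np.cos(a)-X0),-1000*(r/1000*np.sin(a)-Z0)),end=" ")
E
```

```text
time: 26.8
tool_pos: [0.6342, -0.1525, 0.4138]
tool_rot: [3.14, 0.001, 1.605]
contact_force: [0.2, -1.0, 1.9]
opening: 0.0091
grip_force: 20.0
t26.80 pos [ 0.6342 -0.1525  0.4138] rot [3.140e+00 1.000e-03 1.605e+00] q [-0.35  0.58  1.12 -0.    1.45 -0.39] F [ 0.2 -1.   1.9] open 0.0091 grip 20.0
ang from +x 66.26297758009545 0.1680337958154226
1 [-1,0,-13,-3,0] 2 [-1,0,-26,-7,0] 3 [-1,0,-38,-9,0] 4 [-1,0,-51,-11,0] 5 [-1,0,-65,-12,0] 6 [-1,0,-78,-12,0] 7 [-1,0,-91,-10,0] 8 [-1,0,-104,-8,0] 9 [-1,0,-116,-5,0] 10 [-1,0,-129,-0,0] 11 [-1,0,-141,5,0] 12 [-1,0,-152,11,0] 13 [-1,0,-163,18,0] 14 [-1,0,-174,26,0] 15 [-1,0,-184,35,0] 16 [-1,0,-193,45,0] 17 [-1,0,-201,55,0] 18 [-1,0,-208,66,0] 19 [-1,0,-215,77,0] 20 [-1,0,-220,89,0] 21 [-1,0,-225,101,0] 22 [-1,0,-229,114,0]
```

```bash
python3 -m crank '[[-1,0,-13,-3,0],[-1,0,-26,-6,0],[-1,0,-38,-9,0],[-1,0,-51,-11,0],[-1,0,-65,-12,0],[-1,0,-78,-12,0],[-1,0,-91,-10,0],[-1,0,-104,-8,0],[-1,0,-116,-5,0],[-1,0,-129,0,0],[-1,0,-141,5,0],[-1,0,-141,5,0]]'; python3 - <<'E'
from h import *
delta()
s=telemetry.observe()['tool_pos']; X0=s[0]-.5666; Z0=s[2]-.26; p0=np.degrees(np.arctan2(Z0,X0)); r=.1659; print(p0,np.hypot(X0,Z0))
for i in range(1,12):
    a=np.radians(p0+(166.05-p0)*i/11); print("[-1,0,%.0f,%.0f,0]"%(1000*(r*np.cos(a)-X0),-1000*(r*np.sin(a)-Z0)),end=" ")
E
```

```text
time: 27.8
tool_pos: [0.4918, -0.1568, 0.4079]
tool_rot: [-3.141, -0.0, 1.605]
contact_force: [-3.9, 1.8, 3.0]
opening: 0.0092
grip_force: 20.0
t27.80 pos [ 0.4918 -0.1568  0.4079] rot [-3.141 -0.     1.605] q [-0.46  0.32  1.54 -0.    1.28 -0.49] F [-3.9  1.8  3. ] open 0.0092 grip 20.0
116.82062776115721 0.16575242010300387
[-1,0,-11,6,0] [-1,0,-22,13,0] [-1,0,-32,21,0] [-1,0,-42,30,0] [-1,0,-51,40,0] [-1,0,-59,50,0] [-1,0,-66,60,0] [-1,0,-73,72,0] [-1,0,-78,83,0] [-1,0,-83,95,0] [-1,0,-86,108,0]
```

```bash
python3 -m crank '[[-1,0,-11,6,0],[-1,0,-22,13,0],[-1,0,-32,21,0],[-1,0,-42,30,0],[-1,0,-51,40,0],[-1,0,-59,50,0],[-1,0,-66,60,0],[-1,0,-73,72,0],[-1,0,-78,83,0],[-1,0,-83,95,0],[-1,0,-86,107,0],[-1,0,-86,109,0]]'; python3 - <<'E'
from h import *
delta()
s=telemetry.observe()['tool_pos']; print("guard",np.radians(166.05)-np.arctan2(s[2]-.26,s[0]-.5666))
E
```

```text
time: 28.8
tool_pos: [0.4067, -0.1597, 0.2974]
tool_rot: [-3.138, -0.002, 1.605]
contact_force: [-8.0, 0.4, 3.7]
opening: 0.0096
grip_force: 20.0
t28.80 pos [ 0.4067 -0.1597  0.2974] rot [-3.138e+00 -2.000e-03  1.605e+00] q [-0.55  0.31  1.91 -0.    0.93 -0.58] F [-8.   0.4  3.7] open 0.0096 grip 20.0
guard -0.013741539496122446
```

```bash
python3 -m crank '[[-1,0,1,1,0],[-1,0,1,2,0],[-1,0,1,2,0]]'; python3 -c "
from h import *
delta()"; python3 -m crank '[[-0.6,0,1,0,0],[-0.6,0,1,0,0],[-0.6,0,1,0,0],[-0.6,0,1,-10,0],[-0.6,0,1,-25,0],[-0.6,0,1,-45,0],[-0.6,0,1,-75,0],[-0.6,0,1,-105,0],[-0.6,0,1,-120,0],[-0.6,0,1,-120,0]]'; python3 - <<'E'
from h import *
delta()
c,p,d=snap("wrist","w8")
cv2.imwrite("pics/w8.png",p[:,:,::-1])
snap("top","top2")
E
```

```text
time: 29.05
tool_pos: [0.407, -0.1597, 0.2963]
tool_rot: [-3.134, -0.002, 1.606]
contact_force: [-13.3, -0.1, 1.3]
opening: 0.0093
grip_force: 20.0
t29.05 pos [ 0.407  -0.1597  0.2963] rot [-3.134e+00 -2.000e-03  1.606e+00] q [-0.55  0.32  1.91 -0.    0.93 -0.58] F [-13.3  -0.1   1.3] open 0.0093 grip 20.0
time: 29.88
tool_pos: [0.4105, -0.1604, 0.421]
tool_rot: [3.133, 0.005, 1.605]
contact_force: [0.9, -1.1, 0.9]
opening: 0.0183
grip_force: 0.0
t29.88 pos [ 0.4105 -0.1604  0.421 ] rot [3.133 0.005 1.605] q [-0.55  0.17  1.71  0.    1.25 -0.58] F [ 0.9 -1.1  0.9] open 0.0183 grip 0.0
```

View pics/w8.png

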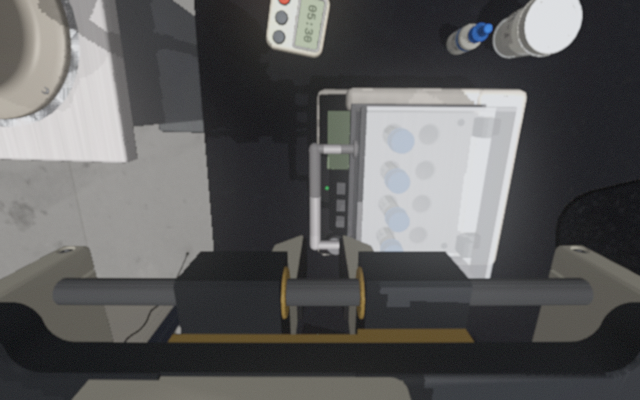

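The guard lies closed over the four caps at (400,140), (397,180), (397,218) and (390,246), and the gripper is clear.

```bash
python3 - <<'E'
from h import *
c,p,d=load("w8")
v,u=np.mgrid[160:235:10,305:326]; P=pts(c,np.c_[u.ravel(),v.ravel()],depth=d[v,u].ravel()); P=P[(P[:,2]>.12)&(P[:,2]<.2)]; print("bar",P.mean(0),P[:,2].max())
v,u=np.mgrid[115:230:5,370:470:5]; T=pts(c,np.c_[u.ravel(),v.ravel()],depth=d[v,u].ravel()); T=T[(T[:,2]>.155)&(T[:,2]<.18)]; A=np.c_[T[:,:2],np.ones(len(T))]; print("slope",np.linalg.lstsq(A,T[:,2],rcond=None)[0],len(T))
print(ticket.hand_in())
E
```

```text
bar [ 0.40578733 -0.15465849  0.14480526] 0.14718916696601017
slope [-1.24402890e-04  1.64626993e-03  1.61075052e-01] 458
the job is handed in; nothing more can be done
None
```

The job is handed in: all four tubes are seated in the front row in their original order, the guard is closed and level over them, and the gripper is clear; it took about 30 s of the 128 s allowed, and no verdict came back.

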